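Shut the drill-bit case and push its drawer home

ROBOT

A 6-joint arm with a two-finger parallel gripper is mounted at the origin on a cart in front of the work surface, level with it; the furniture and walls round the work are solid. World frame = base frame: x ahead of the robot, y to its left, z up, the work surface at z = 0. Lengths are in mm, angles in rad, forces in N, time in s.
With the tool pointing down it reaches from about 350 to 975 mm from the base axis. Payload 7.1 kg.
Tool frame: the origin (TCP) lies on the front face of the gripper's body, between the roots of the fingers; the fingertips stand 80 mm ahead of it and the grasp point (between the pads) lies 61 mm ahead of it (env.tips_ahead is the distance from the TCP to the fingertips, in mm); z points along the fingers, y is the line along which they close (so a half turn about z gives the same grasp; the last joint's range is limited). The gripper opens to 88 mm and grips with 3 to 60 N. Pads are 20 mm wide; open, the fingers measure 115 mm over their backs; the gripper's body (75 mm by 178 mm) begins 61 mm behind the grasp point.
Start: joints at [1.325, 0.423, 1.63, -0, 1.089, -0.019], TCP at [140.507, 608.985, 302.675] pointing down, gripper open.
Joint ranges: [-3, 3], [-0.9, 2.11], [0.09, 2.58], [-1.31, 4.45], [0.11, 2.69], [-2.54, 2.54]. Speed limits (rad/s): [2.39, 2.39, 3.01, 3.14, 3.14, 3.14].

INTERFACE

Orientations are given as a unit quaternion [x, y, z, w].
In Python, from station import env, set_gripper, viewer, workorder gives the robot as it stands. Calls block until the motion is done:
- env.reach(position, orientation): joint-space move of the TCP to a pose.
- env.move_l(position, rot=None, rate=150, f_stop=None): straight line of the TCP; rot=None keeps the orientation; rate is the mean speed in mm/s. With f_stop (N) it stops when the force on the tool has changed by that much, and returns True; else False.
- env.move_joints(angles): joint-space move.
- set_gripper(opening): finger opening in mm; the grip force is fixed at half the most; returns when the fingers have stopped.
- env.hold(seconds).
- env.ik(position, orientation): joint angles nearest the present ones, or None.
- env.read_state(): the state.
- viewer.camera(name): name is "scene" or "top" or "wrist"; returns the picture (400x640x3 uint8, blue, green, red); there is no depth.
- viewer.camera_params(name): a dict with "fx", "fy", "cx", "cy" (pixels), "pose" (4x4, takes a point from camera to world coordinates); the wrist camera has in their place "tool_from_camera" (4x4, takes a point from camera to tool coordinates, whose origin is the TCP and whose axes are the flange's). Camera axes: x right, y up, looking along -z (the intrinsics and any distortion apply to the point x, -y, -z); pixel columns grow to the right and rows downward; lengths in mm; the calibration is good to about 2 mm. A picture is of the moment at which its call begins: read the wrist's pose just before it. camera_params takes no time and is no camera call.
A pose or a line that the arm cannot do raises env.IKError and nothing moves.
- workorder.sign_off(): hands the job in; it is judged then, once.
The state is a dict: "time_s": time; "qpos": joint angles; "dq": joint speeds; "tau": joint torques, N m; "tool_pos": TCP position; "orientation": TCP orientation; "force": force on the tool from outside, world axes, zero at the start; "wrist_torque": the same for the moment, N m; "width": finger opening in mm; "grip_force": force on a finger pad.
Only numpy, scipy, OpenCV 4.12 (cv2) and the standard library are available. Lean on these libraries where they do the work, as an engineer would, in place of code of your own. Each camera call takes 0.05 s, during which the arm holds its last target. There are 200 camera calls.

TASK

Put the drill bits away: with the fingertips push the lid of the green drill-bit case over until it is fully shut, and only then push the drawer it sits in fully home into the plywood unit. Only push: do not pinch or grip the lid or the drawer, and leave the jar, the tape measure and the screw box standing as they are.

Things in the scene. Friction and masses are not known exactly. Their poses are not given: they have to be found in the camera images.
- drawer_unit: Low plywood drawer unit fixed to the table, 240 (x) x 260 (y) x 78 (z) mm. Origin: centre of its underside, on the table. Its x axis points into the unit from its open front (front edge at x = -120 mm), z up. It stands sideways: the drawer slides out along -x, to the robot's left; x points to world -y and y to world +x, within 0.2 rad.
- drawer (a joint): Opening of the drawer in m: 0 = fully home, 0.19 = its stop. It starts well out. It runs level and stays where it is left; about 3 N of friction. Pushing the lid may drag it a little further out.
- drawer_front (a point): Centre of the outer face (away from the unit) of the drawer's front board; moves with the drawer, axes as drawer_unit. The board is upright, 260 mm wide, 12 mm thick, its edges 3 and 74 mm above the table, with a flat black disc (finger hole, not hollow) and no handle. With the drawer home its outer face is 13.5 mm in front of the unit's front edge.
- bit_case_lid (a joint): Angle in rad of the lid of the green drill-bit case: 0 = shut (flat), 1.57 = upright, 1.92 = stop. It shuts toward the drawer's front board. The stiff hinge (0.25 N m) holds it at any angle, so push it all the way down. The case, 170 (y) x 106 (x) mm and 40 mm high when shut, is fixed in the drawer 10 mm behind the front board; the top of the shut lid is 58 mm above the table.
- lid_hinge (a point): Middle of the lid's hinge axis, at the side of the case toward the unit (+x of drawer_unit), 42 mm above the table; the axis runs along y of drawer_unit. Moves with the drawer, 130 mm in +x of drawer_front.
- lid_edge (a point): Middle of the lid's free edge, on the outer (top when shut) face of the lid. Moves with the lid, axes of the lid: x from the free edge toward the hinge, y along the edge, z out of the outer face. The lid is a shallow tray 170 mm wide, 105 mm from free edge to hinge, 16 mm thick; the hinge axis lies 108 mm along +x and 16 mm along -z from this point.
- nail_jar: Bystander: clear jar with a grey lid, 64 mm across, 86 mm high, loose, on the table beyond the drawer's front board (robot's left). Origin at the centre of its underside.
- tape_bench: Bystander: yellow tape measure, 40 x 83 x 66 mm high, loose, standing on the far side of the drawer from the robot. Origin at the centre of its underside.
- screw_box_1: Bystander: black carton of screws with a pink mark, 106 x 78 x 52 mm high, loose, on the table beyond the drawer's front board (robot's left). Origin at the centre of its underside.

How it is judged:
By the outcome, as a careful person would: the job done as asked, in the order asked, and still so for the second after the job is handed in, with the robot touching nothing.
It also fails if it takes over 51 s, if anything falls off the work surface, if the arm or the gripper's body presses on something with over 40 N, if the wrist force passes 120 N, or if a joint passes its speed limit or range.

## Working session

There is one attempt and no reset: what is moved stays moved. The work goes in short steps, each a Python script; the robot and the scene stay as the last script left them, time stands still between calls to the robot, and variables do not carry over. Pictures are saved under pics/ and viewed, at most 10 in all, crops included, and the job is handed in when it is done.

```bash
mkdir -p pics; ls; python3 - <<'E'
from station import env, viewer
import cv2
for n in("scene","top"):
    cv2.imwrite(f"pics/{n}0.png",viewer.camera(n)); p=viewer.camera_params(n); print(n,p)
s=env.read_state(); print(s["orientation"],s["tool_pos"],s["time_s"])
E
```

```text
pics
scene {'fx': 409.9069540195056, 'fy': 409.9069540195056, 'cx': 319.21420968926407, 'cy': 194.80037451064578, 'pose': array([[ 8.24633320e-01,  4.33008390e-01, -3.63982995e-01,
         1.14415699e+02],
       [-5.65663033e-01,  6.28637908e-01, -5.33703770e-01,
        -5.01511227e+02],
       [-2.28470163e-03,  6.46001637e-01,  7.63332604e-01,
         9.07073349e+02],
       [ 0.00000000e+00,  0.00000000e+00,  0.00000000e+00,
         1.00000000e+00]])}
top {'fx': 514.9510248327115, 'fy': 514.9510248327115, 'cx': 310.3029803759374, 'cy': 194.29234211394575, 'pose': array([[-5.53527350e-02,  9.71060813e-01, -2.32329449e-01,
         1.88221093e+02],
       [-9.98456553e-01, -5.48902485e-02,  8.46010533e-03,
         9.16040725e+01],
       [-4.53734441e-03,  2.32439150e-01,  9.72600357e-01,
         1.56108610e+03],
       [ 0.00000000e+00,  0.00000000e+00,  0.00000000e+00,
         1.00000000e+00]])}
[ 1.13143039e-01  9.93578477e-01 -6.75202611e-04 -8.29830172e-05] [140.41227163 608.63075062 301.99741626] 0.1
```

View pics/scene0.png

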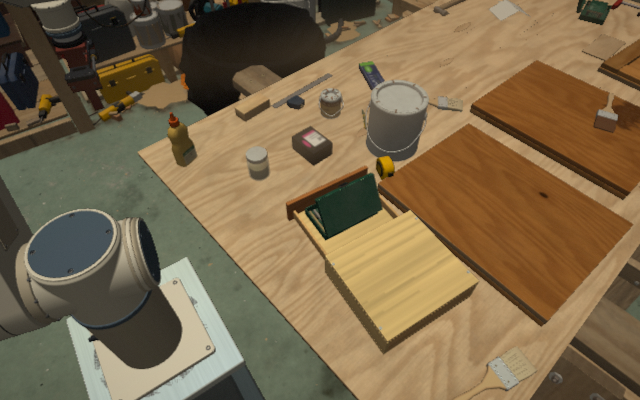

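View pics/top0.png

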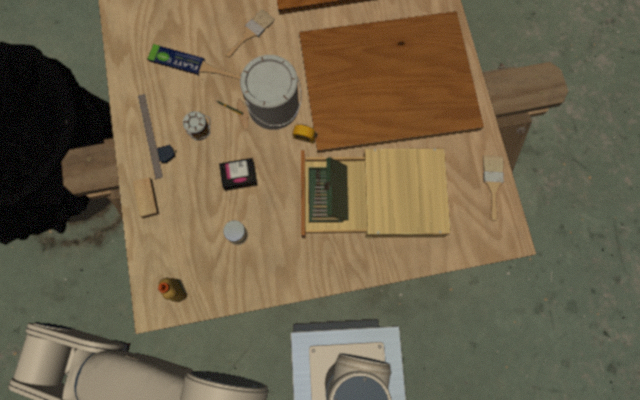

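The drawer is open to the left, with its front board at about column 304 (rows 152–236) in the top view. The lid is roughly upright near columns 327–347, the jar is at (235,232), the screw box at (238,174) and the tape at (304,131). I'll enlarge these.

```bash
python3 - <<'E'
import cv2
t=cv2.imread("pics/top0.png")[115:265,210:460]; cv2.imwrite("pics/topc.png",cv2.resize(t,None,fx=3.2,fy=3.2,interpolation=cv2.INTER_CUBIC))
t=cv2.imread("pics/scene0.png")[130:270,230:430]; cv2.imwrite("pics/scc.png",cv2.resize(t,None,fx=4,fy=4,interpolation=cv2.INTER_CUBIC))
E
```

```text
(no output)
```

View pics/topc.png

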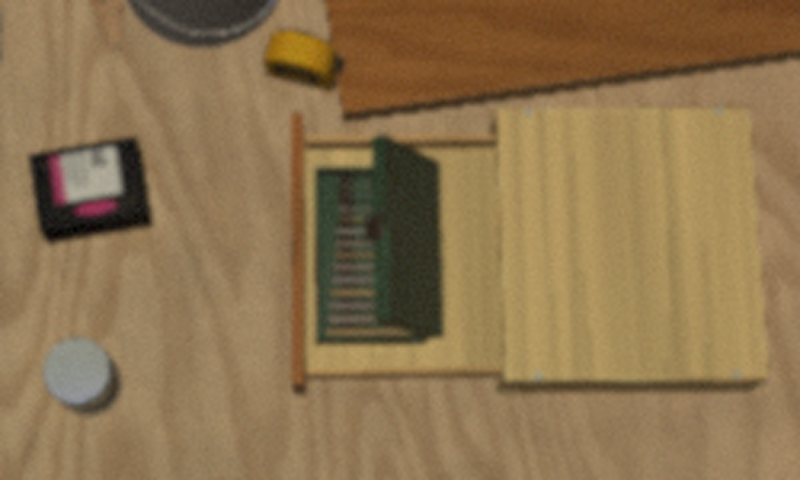

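View pics/scc.png

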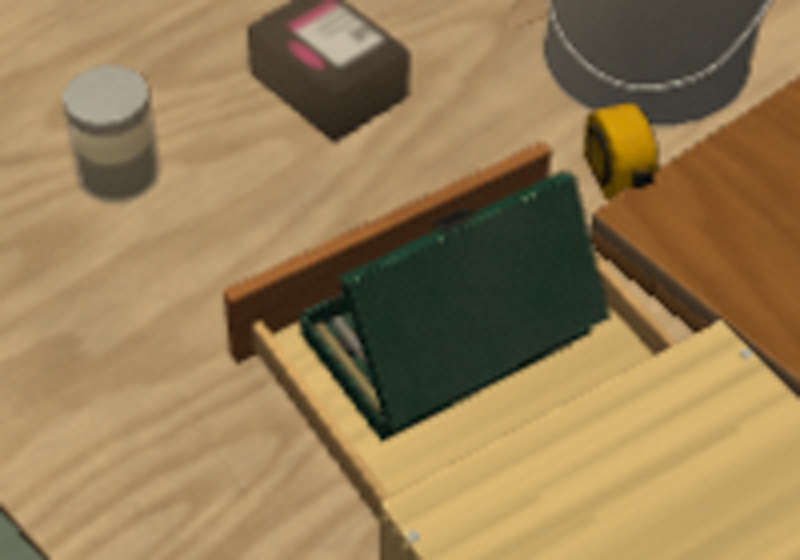

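The top crop shows the unit's top corners at (498,108), (750,108), (767,380) and (503,380). The board's top edge runs (299,115)–(299,388), and the outer edge of the lid starts near (388,140). In the scene crop the lid's outer free edge runs (345,280)–(572,178) and its hinge end (385,435)–(605,315). Next I fit a pose model to these points.

```bash
cat > h.py <<'E'
from station import env, set_gripper, viewer, workorder
import numpy as np, cv2
from scipy.spatial.transform import Rotation as R
def proj(n,P):
    p=viewer.camera_params(n); T=np.linalg.inv(p["pose"]); c=np.atleast_2d(P)@T[:3,:3].T+T[:3,3]
    return np.c_[p["cx"]+p["fx"]*c[:,0]/-c[:,2], p["cy"]-p["fy"]*c[:,1]/-c[:,2]]
def ray(n,px,z):
    p=viewer.camera_params(n); d=p["pose"][:3,:3]@[(px[0]-p["cx"])/p["fx"],-(px[1]-p["cy"])/p["fy"],-1]
    o=p["pose"][:3,3]; return o+d*(z-o[2])/d[2]
class U:  # unit pose: x,y,yaw(of unit x axis), opening, lid angle
    def __init__(s,v): s.v=v; c,q=np.cos(v[2]),np.sin(v[2]); s.M=np.array([[c,-q,0],[q,c,0],[0,0,1]]); s.o=np.array([v[0],v[1],0])
    def w(s,P): return np.atleast_2d(P)@s.M.T+s.o
    def front(s): return -133.5-s.v[3]
    def lid(s,r,y,h):  # r: distance from hinge toward free edge, h out of outer side
        a=s.v[4]; return [s.front()+130-r*np.cos(a)+h*np.sin(a), y, 42+r*np.sin(a)+h*np.cos(a)]
E
python3 - <<'E'
from h import *
from scipy.optimize import least_squares
t=lambda x,y:(210+x/3.2,115+y/3.2); s=lambda x,y:(230+x/4,130+y/4)
def pts(v):
    u=U(v); f=u.front()
    T=u.w([[-120,130,78],[120,130,78],[120,-130,78],[-120,-130,78],[f,130,74],[f,-130,74],u.lid(108,85,16)])
    S=u.w([u.lid(108,-85,16),u.lid(108,85,16),u.lid(3,-85,16),u.lid(3,85,16),[f,130,74],[f,-130,74],[-120,-130,78]])
    return np.r_[proj("top",T),proj("scene",S)]
obs=np.array([t(498,108),t(750,108),t(767,380),t(503,380),t(295,115),t(294,388),t(388,140),s(345,280),s(572,178),s(385,435),s(605,315),s(545,147),s(228,293),s(383,498)])
r=least_squares(lambda v:(pts(v)-obs).ravel(),[450,-50,-np.pi/2,.1*1000,1.2],x_scale=[10,10,.1,10,.1],loss="soft_l1")
print(r.x,"\n",(pts(r.x)-obs).round(1)); np.save("v.npy",r.x); u=U(r.x)
print("front",u.w([u.front(),0,40]),"hinge",u.w([u.front()+130,0,42]),"edge",u.w(u.lid(108,0,16)),u.lid(108,0,16))
print("jar",ray("top",t(78,372),86),"box",ray("top",t(92,188),52),"tape",ray("top",t(298,50),66),"tape u",(ray("top",t(298,50),66)-u.o)@u.M)
print("ux", u.M[:,0],"uy",u.M[:,1])
E
```

```text
[ 536.88390557 -207.06129737   -1.6196075   176.17830476    0.99051335] 
 [[-0.8  0.6]
 [-0.1  0. ]
 [ 0.6  0.2]
 [ 0.4  0.8]
 [-0.1 -0.7]
 [ 0.5 -1. ]
 [-0.4 -1.2]
 [ 0.   0.8]
 [ 0.  -0.7]
 [ 2.3 -0.6]
 [ 1.5  1.3]
 [-0.5 -1.3]
 [-1.9 -0.3]
 [-2.3  0.5]]
front [[551.99366392 102.24817169  40.        ]] hinge [[545.65073142 -27.5969946   42.        ]] edge [[547.88691888  18.17964469 141.09338404]] [np.float64(-225.5095303511159), 0, np.float64(141.09338404372428)]
jar [443.06574255 304.52142659  86.        ] box [625.19126431 292.3878217   52.        ] tape [747.66832316  89.49883054  66.        ] tape u [-306.49146504  196.06366828   66.        ]
ux [-0.04879179 -0.99880897  0.        ] uy [ 0.99880897 -0.04879179  0.        ]
```

```bash
cat >> h.py <<'E'
u=U(np.load("v.npy")); TA=80.
def rot():
    best=None
    for k in (1,-1):
        y=k*u.M[:,1]; z=np.array([0,0,-1.]); q=R.from_matrix(np.c_[np.cross(y,z),y,z]).as_quat()
        j=env.ik(list(u.w([-240,0,250])[0]),q)
        if j is not None:
            d=np.abs(np.array(j)-env.read_state()["qpos"]).max()
            if best is None or d<best[0]: best=(d,q,j)
    return best[1]
def tip(P): return list(u.w(P)[0]+[0,0,TA])   # P in unit frame for the fingertips -> TCP world
def rep(m=""):
    s=env.read_state(); p=(s["tool_pos"]-u.o)@u.M-[0,0,TA]
    print(m,"t",round(s["time_s"],2),"tip(u)",p.round(1),"F(u)",(np.array(s["force"])@u.M).round(1))
E
python3 - <<'E'
from h import *
print(env.tips_ahead); set_gripper(0); q=rot(); print(q,env.read_state()["qpos"])
def P(a,off=0,r=85):
    w=U([*u.v[:4],a]); p=np.array(w.lid(r,0,16+off)); return p+[10,0,0]
p=P(u.v[4],30); env.reach(tip([p[0],p[1],240]),q); rep("above")
env.move_l(tip(p)); rep("start")
for a in np.linspace(u.v[4],0.1,6):
    st=env.move_l(tip(P(a)),rate=70,f_stop=25); rep(f"a={a:.2f} {st}")
    if st: break
cv2.imwrite("pics/s1.png",cv2.resize(viewer.camera("scene")[130:270,230:430],None,fx=3.5,fy=3.5))
E
```

```text
80.0
[0.72415184 0.68964056 0.         0.        ] [ 1.32496623e+00  4.23091151e-01  1.62990141e+00 -1.33791515e-05
  1.08862411e+00 -1.90016174e-02]
above t 4.12 tip(u) [-1.785e+02  1.000e-01  2.400e+02] F(u) [-0.1  0.5  0.5]
start t 4.94 tip(u) [-177.9    0.5  138.9] F(u) [-0.5  1.   0.2]
a=0.99 False t 5.52 tip(u) [-2.033e+02 -1.000e-01  1.217e+02] F(u) [-0.1  0.6 -0.2]
a=0.81 False t 5.88 tip(u) [-2.170e+02 -1.000e-01  1.144e+02] F(u) [ 0.2 -0.4 -0. ]
a=0.63 False t 6.25 tip(u) [-2.291e+02 -2.000e-01  1.048e+02] F(u) [-0.5  0.1 -0.3]
a=0.46 False t 6.62 tip(u) [-2.393e+02 -2.000e-01  9.330e+01] F(u) [ 0.2  0.4 -0.4]
a=0.28 False t 6.98 tip(u) [-247.3   -0.3   80.1] F(u) [0.2 1.3 0.1]
a=0.10 False t 7.35 tip(u) [-252.8   -0.3   65.7] F(u) [-0.  -0.3 -0.7]
```

View pics/s1.png

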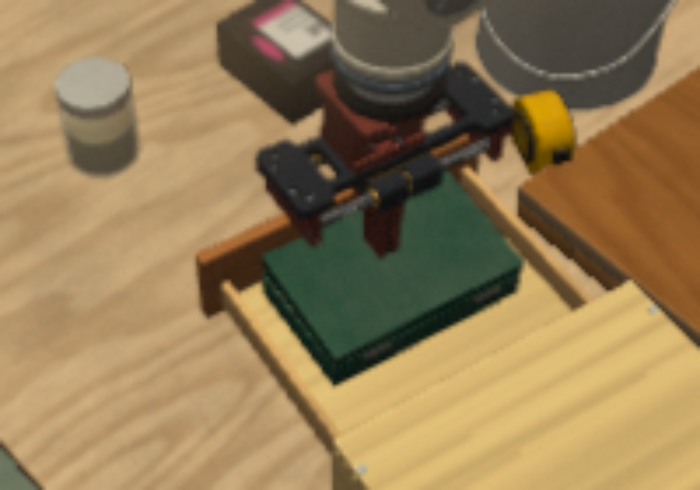

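The picture shows the lid pushed almost flat with the closed fingertips on it near (385,245). Next I press it firmly shut, then lift off and check.

```bash
python3 - <<'E'
from h import *
x=-252.8
print(env.move_l(tip([x,0,50]),rate=25,f_stop=20)); rep("press")
env.hold(.3); rep("held")
env.move_l(tip([x,0,130]),rate=120); rep("up")
print("stop f",u.front())
env.move_l(tip([u.front()-45,0,130])); rep()
def crop(n,y0,y1,x0,x1,f): return cv2.resize(viewer.camera(n)[y0:y1,x0:x1],None,fx=f,fy=f,interpolation=cv2.INTER_CUBIC)
a=crop("scene",130,270,230,430,3); b=crop("top",115,265,210,410,3)
cv2.imwrite("pics/s2.png",cv2.resize(np.hstack([a[:420],b[:420]]),(800,280)))
E
```

```text
True
press t 7.85 tip(u) [-253.     0.4   58.3] F(u) [ 0.8 -1.8 10.6]
held t 8.15 tip(u) [-253.     0.4   58.3] F(u) [ 0.1 -2.1 10.3]
up t 8.9 tip(u) [-252.7   -0.4  129.4] F(u) [-0.2 -0.4 -0. ]
stop f -309.6783047645906
 t 9.73 tip(u) [-3.542e+02 -2.000e-01  1.297e+02] F(u) [-0.6 -0.8  0.2]
```

View pics/s2.png

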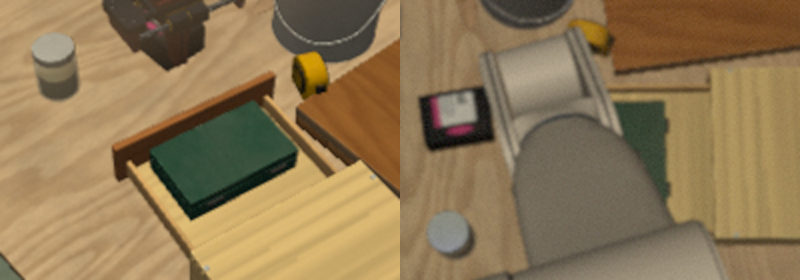

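The lid is shut: the tip stopped at 58.3 mm against the expected 58 mm, and the lid looks flat. Now I push the drawer home.

```bash
python3 - <<'E'
from h import *
x=u.front()-45
print(env.move_l(tip([x,0,38]),rate=100,f_stop=15)); rep("down")
print(env.move_l(tip([-155,0,38]),rate=60,f_stop=25)); rep("push")
print(env.move_l(tip([-133,0,38]),rate=25,f_stop=25)); rep("home")
env.hold(.3); rep("held")
env.move_l(tip([-200,0,38]),rate=80); rep("back")
env.move_l(tip([-215,0,200]),rate=150); env.move_l(tip([-330,0,200]),rate=150); rep("away")
def crop(n,y0,y1,x0,x1,f): return cv2.resize(viewer.camera(n)[y0:y1,x0:x1],None,fx=f,fy=f,interpolation=cv2.INTER_CUBIC)
cv2.imwrite("pics/s3.png",cv2.resize(np.hstack([crop("scene",130,350,230,480,2),cv2.resize(crop("top",100,265,200,460,2),(560,440))]),(800,332)))
E
```

```text
False
down t 10.9 tip(u) [-354.8    0.4   38.5] F(u) [0.3 0.7 0.3]
False
push t 14.38 tip(u) [-1.551e+02 -1.000e-01  3.800e+01] F(u) [-1.9  1.7  0.7]
True
home t 14.93 tip(u) [-1.448e+02 -1.000e-01  3.800e+01] F(u) [-4.1 -1.1  3.2]
held t 15.22 tip(u) [-144.9   -0.2   37.7] F(u) [-1.2  0.1  0.4]
back t 16.06 tip(u) [-200.1    0.    38. ] F(u) [ 0.4  0.3 -0.1]
away t 18.21 tip(u) [-3.296e+02 -1.000e-01  1.998e+02] F(u) [-0.3 -0.9  0.8]
```

View pics/s3.png

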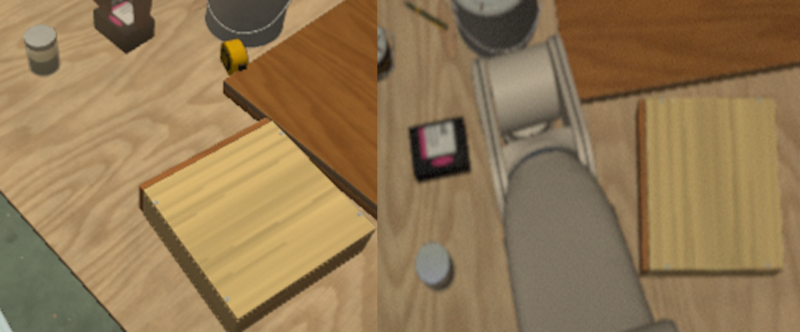

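The drawer looks home and the bystanders are unmoved. The stop was abrupt, so I'll press once more, slowly, to confirm it is seated.

```bash
python3 - <<'E'
from h import *
env.move_l(tip([-215,0,200])); env.move_l(tip([-200,0,38])); env.move_l(tip([-150,0,38]),rate=80)
print(env.move_l(tip([-130,0,38]),rate=12,f_stop=15)); rep("press")
env.hold(.3); rep("held")
env.move_l(tip([-200,0,38]),rate=80); env.move_l(tip([-215,0,200])); rep("away")
cv2.imwrite("pics/s4.png",cv2.resize(viewer.camera("top")[100:265,200:460],None,fx=3,fy=3))
E
```

```text
True
press t 21.99 tip(u) [-144.8   -0.    37.9] F(u) [-2.4  0.8  1.5]
held t 22.29 tip(u) [-144.8   -0.3   37.5] F(u) [-1.6  0.5  0.4]
away t 24.37 tip(u) [-214.9   -0.5  199.1] F(u) [-0.1  0.2  0.4]
```

```bash
python3 -c "
from h import *
print(workorder.sign_off())"
```

```text
the job is handed in; nothing more can be done
None
```

The lid was pushed fully shut first, and then the drawer was pushed against its hard stop, about 1 mm from the computed home position and within calibration error. Nothing was gripped, the jar, tape measure and screw box look unmoved in the pictures, and the job was handed in at about 24 s.

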